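Put a stack of returned lending devices back on their charging cradles

ROBOT

A 7-joint arm with a two-finger parallel gripper is mounted at the origin on a cart in front of the work surface, level with it; the furniture and walls round the work are solid. World frame = base frame: x ahead of the robot, y to its left, z up, the work surface at z = 0. Lengths are in m, angles in rad, forces in N, time in s.
With the tool pointing down it reaches from about 0.4 to 0.925 m from the base axis. Payload 5.6 kg.
Tool frame: the origin (TCP) lies on the mounting face of the last link; the fingertips stand 173 mm ahead of it and the grasp point (between the pads) lies 155 mm ahead of it (tcp_to_grasp is the distance from the TCP to the grasp point, in m); z points along the fingers, y is the line along which they close (so a half turn about z gives the same grasp; the last joint's range is limited). The gripper opens to 85 mm and grips with 20 to 120 N. Pads are 22 mm wide; open, the fingers measure 114 mm over their backs; the gripper's body (76 mm by 85 mm) begins 54 mm behind the grasp point. The pads swing forward as they close: fully open they stand 13 mm farther back than shut.
Start: joints at [-1.383, 0.468, -0.012, 1.603, 0.006, 1.071, -0.056], TCP at [0.149, 0.633, 0.405] pointing down, gripper open.
Joint ranges: [-2.53, 2.53], [-0.31, 2.02], [-1.57, 1.55], [0.28, 2.44], [-1.29, 4.43], [0.15, 1.84], [-2.92, 2.92]. Speed limits (rad/s): [2.57, 2.57, 3.14, 3.14, 3.14, 3.14, 3.14].

INTERFACE

Orientations are given as a unit quaternion [w, x, y, z].
In Python, from cell import * gives the robot as it stands.
- The arm moves only by the shell command python3 -m crank 'ROWS'. ROWS is a JSON object whose one key "motion" holds a list of rows, each an object of numbers: "dx", "dy", "dz": the shift along the tool's x, y, z in units of 40 mm (1.0 is 40 mm); "wx", "wy", "wz": the turn, a rotation vector about the tool's x, y, z in units of 5 degrees (1.0 is 5 degrees); "gripper": the opening, from -1 (shut) to 1 (fully open). A call has 1 to 12 rows; each row is the pose to reach, as a shift and turn from the pose commanded when the call began, along the tool's axes at that moment; what a row does not reach only later rows make up. A row lasts 1/8 s, in which the tool goes at most 62.5 mm and 10.7 degrees, less where a joint would pass 70% of its speed; a pose out of reach is approached as far as the arm can. A call with a gripper value outside its range is refused whole. The fingers move at their own pace and stop on an object; the grip force is fixed at half the most. Time passes only in rows, so rows that repeat a pose let the fingers close. It gives the time, the measured TCP pose, the force, the opening and the grip force at its end, in the units of the state.
- read_state(): the state, without advancing time (a new reading comes with each control period).
- read_camera(name): name is "scene" or "top" or "wrist"; returns a dict with "frame" (384x512x3 uint8, red, green, blue), "depth" (384x512 float32, m along the optical axis (not along the pixel's ray), 0 where there is no reading), "fx", "fy", "cx", "cy" (pixels), "dist_coeffs" ([k1, k2, p1, p2, k3] as OpenCV has them; the pictures are not rectified), "camera_from_world" (4x4, takes a point from world to camera coordinates). Camera axes: x right, y down, z forward; pixel columns grow to the right and rows downward; lengths in m; the calibration is good to about 2 mm. A picture is of the moment at which its call begins.
- finish_job(): hands the job in; it is judged then, once.
Trained networks look in a picture, given as the dict that the camera call returned (one of the last four; its "shot" number tells which), for a name from the list of things; names that differ only in an ending like _2 or _b are one class to them, and where a whole thing is asked for, a point or a joint stands for the part that bears it (a point fixed in the world has none). Each returns a list of dicts, best first, with "p" (0 to 1); they miss things now and then, are a little off and sometimes report something else, mostly with a low value. They report only what shows in the picture. A call takes as long as a camera call.
- recognise(name, picture): "bbox" ([left, top, right, bottom] as shares, 0 to 1, of the picture: columns of its width, rows of its height, round what is visible of it).
The state is a dict: "t": time; "joint_pos": joint angles; "qd": joint speeds; "effort": joint torques, N m; "ee_pos": TCP position; "tool_rot": TCP orientation; "contact_force": force on the tool from outside, world axes, zero at the start; "torque": the same for the moment, N m; "finger_gap": finger opening in m; "grip_force": force on a finger pad.
Only numpy, scipy, OpenCV 4.12 (cv2) and the standard library are available. Lean on these libraries where they do the work, as an engineer would, in place of code of your own. Each camera call takes 0.05 s, during which the arm holds its last target. There are 200 camera calls.

TASK

The devices that readers returned are piled up on the library's work table. Take the pile apart from the top down, one device at a time, and lay each one gently, flat and fully down, into the charging cradle that is made for its size, so that all four can charge. Leave the stapler and the label roll where they stand.

Things in the scene. Friction and masses are not known exactly. Their poses are not given: they have to be found in the camera images.
- voice_recorder: Voice recorder, top of the stack: slim grey device with a small screen, two metal microphone grilles and a round key. 104 x 36 x 20 mm, about 80 g. Origin: centre of its underside; x along the length, z up. Grip it from above across its 36 mm width at mid-length, fingertips about 7 mm above its underside to clear what lies below.
- audio_player: Audiobook player, second from the top: the short black device with a wide screen and a large round control ring. 80 x 54 x 20 mm, about 100 g. Origin: centre of its underside; x along the length, z up. Grip it from above across its 54 mm width at mid-length, fingertips about 7 mm above its underside to clear what lies below.
- hotspot: Mobile Wi-Fi hotspot, third from the top: a plain white device with a squarish screen in the middle and one round button. 106 x 62 x 20 mm, about 140 g. Origin: centre of its underside; x along the length, z up. Grip it from above across its 62 mm width at mid-length, fingertips about 7 mm above its underside to clear what lies below.
- power_bank: Power bank, bottom of the stack: the largest dark-grey device, ribbed on top, with a row of four dots at one end; it stands on the table. 136 x 68 x 24 mm, about 280 g. Origin: centre of its underside; x along the length, z up. Grip it from above across its 68 mm width at mid-length, fingertips about 7 mm above its underside to clear what lies below.
- voice_recorder_dock: Charging cradle of the voice recorder: low light-grey base 126 x 58 mm, fixed. Origin: centre of its underside on the table; x lengthwise. Its dark pad, 8 mm above the origin, takes the 104 x 36 mm device with 3 mm to spare each side; the rim rises 9 mm over the pad and flares 4 mm more. Mid 50 mm of the long sides is open for the fingers. Either end first is right.
- audio_player_dock: Charging cradle of the audio player: low light-grey base 102 x 76 mm, fixed. Origin: centre of its underside on the table; x lengthwise. Its dark pad, 8 mm above the origin, takes the 80 x 54 mm device with 3 mm to spare each side; the rim rises 9 mm over the pad and flares 4 mm more. Mid 50 mm of the long sides is open for the fingers. Either end first is right.
- hotspot_dock: Charging cradle of the hotspot: low light-grey base 128 x 84 mm, fixed. Origin: centre of its underside on the table; x lengthwise. Its dark pad, 8 mm above the origin, takes the 106 x 62 mm device with 3 mm to spare each side; the rim rises 9 mm over the pad and flares 4 mm more. Mid 50 mm of the long sides is open for the fingers. Either end first is right.
- power_bank_dock: Charging cradle of the power bank: low light-grey base 158 x 90 mm, fixed. Origin: centre of its underside on the table; x lengthwise. Its dark pad, 8 mm above the origin, takes the 136 x 68 mm device with 3 mm to spare each side; the rim rises 9 mm over the pad and flares 4 mm more. Mid 50 mm of the long sides is open for the fingers. Either end first is right.
- stapler: Bystander, leave alone: desk stapler with a red arm, 36 x 150 x 52 mm, loose on the table. Origin: centre of its underside; y lengthwise.
- label_roll: Bystander, leave alone: cream roll of labels lying flat, 68 mm across, 40 mm tall, loose on the table. Origin: centre of its underside.

How it is judged:
At the end, for the whole second after the job is handed in: Each of the four devices lies flat (within 0.06 rad) on the pad of its own cradle: centre within 8 mm of the cradle's centre, height within 4 mm of resting on the pad, lengthwise within 0.15 rad either way round, at rest. Stapler and label roll within 20 mm of their start (horizontal distance between voice_recorder and voice_recorder_dock below 0.008 m and z of voice_recorder in the frame of voice_recorder_dock between 0.004 and 0.012 m and angle between each of voice_recorder, audio_player, hotspot, power_bank's own z axis and vertical below 0.06 rad and angle between the x axis of voice_recorder and the x axis of voice_recorder_dock, either way round below 0.15 rad and linear speed of each of voice_recorder, audio_player, hotspot, power_bank below 0.01 m/s and angular speed of each of voice_recorder, audio_player, hotspot, power_bank below 0.1 rad/s and horizontal distance between audio_player and audio_player_dock below 0.008 m and z of audio_player in the frame of audio_player_dock between 0.004 and 0.012 m and angle between the x axis of audio_player and the x axis of audio_player_dock, either way round below 0.15 rad and horizontal distance between hotspot and hotspot_dock below 0.008 m and z of hotspot in the frame of hotspot_dock between 0.004 and 0.012 m and angle between the x axis of hotspot and the x axis of hotspot_dock, either way round below 0.15 rad and horizontal distance between power_bank and power_bank_dock below 0.008 m and z of power_bank in the frame of power_bank_dock between 0.004 and 0.012 m and angle between the x axis of power_bank and the x axis of power_bank_dock, either way round below 0.15 rad and distance of each of stapler, label_roll from where it was at the start of the episode below 0.02 m); the robot touches nothing.
It fails at once if the stapler or the label roll is pushed more than 20 mm (distance of any of stapler, label_roll from where it was at the start of the episode above 0.02 m).
It fails at once if a device is taken or shoved away (more than 30 mm) while the one above it still lies on it ((distance of audio_player from where it was at the start of the episode above 0.03 m and horizontal distance between voice_recorder and audio_player below 0.05 m and z of voice_recorder in the frame of audio_player between 0.012 and 0.03 m) or (distance of hotspot from where it was at the start of the episode above 0.03 m and horizontal distance between audio_player and hotspot below 0.05 m and z of audio_player in the frame of hotspot between 0.012 and 0.03 m) or (distance of power_bank from where it was at the start of the episode above 0.03 m and horizontal distance between hotspot and power_bank below 0.05 m and z of hotspot in the frame of power_bank between 0.012 and 0.03 m)).
It fails at once if a device hits its cradle with more than 60 N (rammed down) (contact force between voice_recorder and voice_recorder_dock above 60 N or contact force between audio_player and audio_player_dock above 60 N or contact force between hotspot and hotspot_dock above 60 N or contact force between power_bank and power_bank_dock above 60 N).
It fails at once if a device is dropped: it falls faster than 0.6 m/s (a free fall of about 18 mm) with no finger on it ((linear speed of voice_recorder above 0.6 m/s and contact force between the fingers and voice_recorder below 0.05 N) or (linear speed of audio_player above 0.6 m/s and contact force between the fingers and audio_player below 0.05 N) or (linear speed of hotspot above 0.6 m/s and contact force between the fingers and hotspot below 0.05 N) or (linear speed of power_bank above 0.6 m/s and contact force between the fingers and power_bank below 0.05 N)).
It also fails if it takes over 120 s, if anything falls off the work surface, if the arm or the gripper's body presses on something with over 40 N, if the wrist force passes 120 N, or if a joint passes its speed limit or range.

## Working session

There is one attempt and no reset: what is moved stays moved. The work goes in short steps, Python scripts to look and compute and a shell command to move; the robot and the scene stay as the last step left them, time stands still between calls to the robot, and variables do not carry over. Pictures are saved under pics/ and viewed, at most 14 in all, crops included, and the job is handed in when it is done.

```bash
mkdir -p pics; ls; cat > h.py <<'E'
from cell import *
import numpy as np, cv2
from scipy.spatial.transform import Rotation as R
def snap(n,f):
    p=read_camera(n); cv2.imwrite('pics/'+f,p['frame'][:,:,::-1]); return p
def world(p,uv,z=None):
    """pixels -> world; with depth, or on plane z"""
    K=np.array([[p['fx'],0,p['cx']],[0,p['fy'],p['cy']],[0,0,1]])
    uv=np.array(uv,float).reshape(-1,2)
    n=cv2.undistortPoints(uv[:,None],K,np.array(p['dist_coeffs'])).reshape(-1,2)
    T=np.linalg.inv(np.array(p['camera_from_world'])); r=np.c_[n,np.ones(len(n))]
    d=r@T[:3,:3].T; o=T[:3,3]
    if z is None: s=p['depth'][uv[:,1].astype(int),uv[:,0].astype(int)]
    else: s=(z-o[2])/d[:,2]
    return o+d*np.reshape(s,(-1,1))
def cloud(p):
    v,u=np.mgrid[:384,:512]; uv=np.c_[u.ravel(),v.ravel()]
    return world(p,uv).reshape(384,512,3)
E
python3 - <<'E'
from h import *
print(read_state())
for n in('top','scene','wrist'):
    p=snap(n,n+'0.png'); print(n,p['fx'],np.round(np.linalg.inv(p['camera_from_world']),3).tolist())
    if n!='wrist':
      for o in 'voice_recorder audio_player hotspot power_bank voice_recorder_dock audio_player_dock hotspot_dock power_bank_dock stapler label_roll'.split():
        print(o,[(round(r['p'],2),np.round(np.array(r['bbox'])*[512,384,512,384]).tolist()) for r in recognise(o,p)[:2]])
E
```

```text
pics
{'t': 0.0, 'joint_pos': array([-1.38299774,  0.46838693, -0.01157804,  1.6036481 ,  0.00599748,
        1.07142024, -0.05632212]), 'qd': array([-0.00147012, -0.00152877,  0.00059242, -0.00052693, -0.00261505,
       -0.00028492,  0.0020782 ]), 'effort': array([-7.47775612e-04, -5.32364702e+01,  2.10913166e-02, -2.51304942e+01,
        1.13421539e-02,  7.65758625e-03, -6.66980881e-06]), 'ee_pos': array([0.14869003, 0.6324967 , 0.40372159]), 'tool_rot': array([-3.75338045e-05,  1.15197572e-01,  9.93342179e-01, -9.13439804e-04]), 'contact_force': array([ 0.59907829, -0.3831292 ,  1.000139  ]), 'torque': array([-0.00506065,  0.00213416,  0.02590586]), 'grip_force': 0.0, 'finger_gap': 0.08543287933752317}
top 489.5551888533937 [[0.016, -0.996, 0.087, 0.461], [-1.0, -0.017, -0.008, 0.314], [0.01, -0.087, -0.996, 1.346], [0.0, 0.0, 0.0, 1.0]]
voice_recorder [(0.82, [311.0, 219.0, 336.0, 260.0])]
audio_player [(0.49, [313.0, 221.0, 332.0, 254.0])]
hotspot [(0.61, [304.0, 219.0, 327.0, 261.0])]
power_bank [(0.74, [298.0, 216.0, 340.0, 266.0])]
voice_recorder_dock [(0.66, [201.0, 175.0, 2
[... 419 characters left out ...]
0.729, 0.694], [0.0, 0.0, 0.0, 1.0]]
voice_recorder []
audio_player [(0.77, [233.0, 253.0, 281.0, 288.0])]
hotspot [(0.62, [229.0, 260.0, 282.0, 296.0])]
power_bank [(0.57, [223.0, 254.0, 288.0, 310.0])]
voice_recorder_dock [(0.83, [225.0, 161.0, 267.0, 195.0])]
audio_player_dock [(0.74, [180.0, 213.0, 232.0, 263.0])]
hotspot_dock [(0.78, [258.0, 182.0, 315.0, 223.0])]
power_bank_dock [(0.59, [289.0, 206.0, 357.0, 266.0])]
stapler [(0.82, [142.0, 169.0, 198.0, 212.0])]
label_roll [(0.77, [350.0, 185.0, 378.0, 217.0]), (0.75, [231.0, 235.0, 277.0, 284.0])]
wrist 275.8113028174993 [[0.23, 0.939, 0.254, 0.084], [0.973, -0.222, -0.059, 0.648], [0.001, 0.261, -0.965, 0.374], [0.0, 0.0, 0.0, 1.0]]
```

```bash
python3 - <<'E'
import cv2
a=cv2.imread('pics/top0.png')[100:300,150:410]; cv2.imwrite('pics/topc.png',cv2.resize(a,None,fx=3,fy=3,interpolation=cv2.INTER_CUBIC))
a=cv2.imread('pics/scene0.png')[140:340,130:390]; cv2.imwrite('pics/scenec.png',cv2.resize(a,None,fx=3,fy=3,interpolation=cv2.INTER_CUBIC))
E
```

```text
(no output)
```

View pics/topc.png

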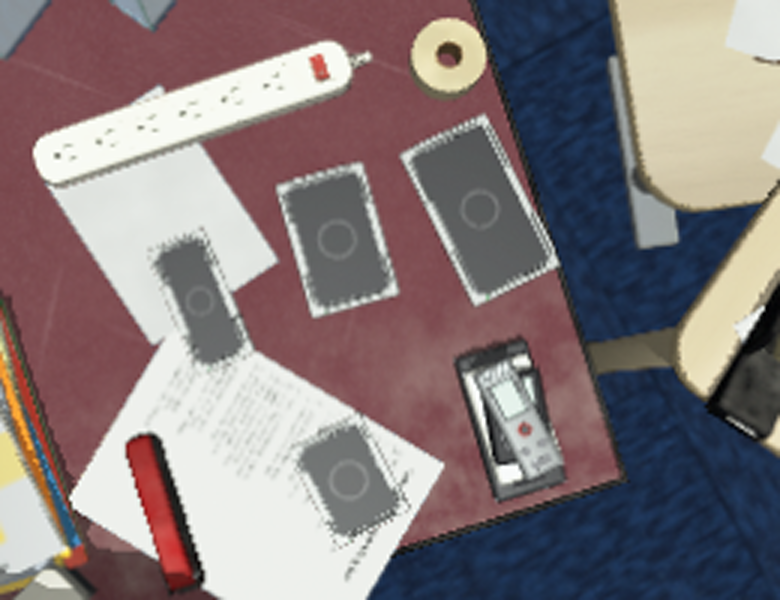

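View pics/scenec.png

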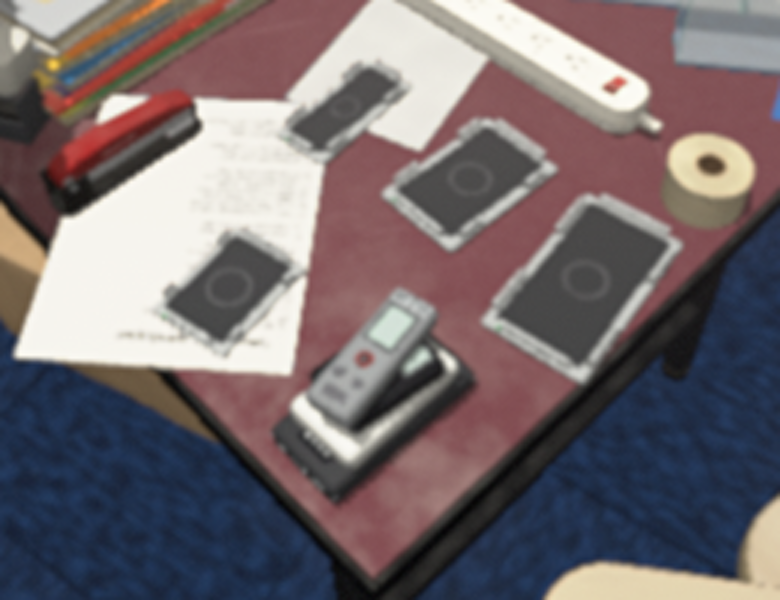

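```bash
cat >> h.py <<'E'
def rect(P):
    """centre, long-axis angle, sizes of xy points"""
    (c,s,a)=cv2.minAreaRect(np.float32(P[:,:2])*1000); 
    if s[0]<s[1]: a+=90; s=s[::-1]
    return np.round(np.array(c)/1000,4),round((a+90)%180-90,1),np.round(s,1)
def grow(p,seed,tol,lo):
    """dark pad under seed pixel, closed over the ring: pixel mask"""
    g=cv2.cvtColor(p['frame'],cv2.COLOR_RGB2GRAY).astype(int); m=np.zeros(g.shape,np.uint8)
    x,y=map(int,seed); m[(g<tol)&(g>lo)]=1
    m=cv2.morphologyEx(m,cv2.MORPH_OPEN,np.ones((3,3)))
    n,l=cv2.connectedComponents(m); w=l[max(y-7,0):y+8,max(x-7,0):x+8]; w=w[w>0]
    if not len(w): return m*0
    k=np.bincount(w).argmax(); m=(l==k).astype(np.uint8)
    c=cv2.findContours(m,cv2.RETR_EXTERNAL,cv2.CHAIN_APPROX_NONE)[0]; cv2.drawContours(m,c,-1,1,-1); return m
E
python3 - <<'E'
from h import *
T=read_camera('top');S=read_camera('scene')
seeds={'voice':((216.7,200),(130+345/3,140+107/3)),'audio':((266.7,260),(130+228/3,140+287/3)),'hotspot':((262.3,180),(130+470/3,140+178/3)),'power':((310,169.3),(130+585/3,140+280/3))}
for k,(a,b) in seeds.items():
  print(k)
  rays=[]
  for p,s in((T,a),(S,b)):
    hsv=cv2.cvtColor(p['frame'],cv2.COLOR_RGB2HSV)
    g=cv2.cvtColor(p['frame'],cv2.COLOR_RGB2GRAY); v=int(np.median(g[int(s[1])-5:int(s[1])+6,int(s[0])-5:int(s[0])+6]))
    q=dict(p); f=p['frame'].copy(); f[hsv[...,1]>80]=255; q['frame']=f
    m=grow(q,s,v+40,v-25)
    vu=np.argwhere(m); P=world(p,vu[:,::-1],.008); c=np.array([[vu[:,1].mean(),vu[:,0].mean()]])
    O=np.linalg.inv(p['camera_from_world'])[:3,3]; rays.append((O,world(p,c,.008)[0]-O))
    print(' ',v,m.sum(),*rect(P),'cen',P.mean(0).round(4),'depth z',np.median(cloud(p)[m>0][:,2]).round(4))
  (o1,d1),(o2,d2)=rays; t=np.linalg.lstsq(np.c_[d1,-d2],o2-o1,rcond=None)[0]
  print('  tri',((o1+t[0]*d1+o2+t[1]*d2)/2).round(4),'gap',np.linalg.norm(o1+t[0]*d1-o2-t[1]*d2).round(4))
for n,p in(('T',T),('S',S)):
  C=cloud(p); reg=(C[...,0]>.28)&(C[...,0]<.55)&(C[...,1]>-.2)&(C[...,1]<.15)&(C[...,2]<.12)
  x,y=(320,240) if n=='T' else (255,275)
  w=np.zeros(reg.shape,bool); w[y-32:y+33,x-32:x+33]=1; reg&=w
  z=C[...,2]; print(n,np.histogram(z[reg],bins=np.arange(0,.1,.005))[0])
  for lo,hi in((.075,.095),(.055,.073),(.035,.05),(.015,.03)):
    q=C[reg&(z>lo)&(z<hi)]
    if len(q)>5: print(lo,len(q),*rect(q),np.median(q,0).round(4))
E
```

```text
voice
  105 627 [0.5485 0.4239] 23.8 [113.1  46.5] cen [0.5486 0.4236 0.008 ] depth z 0.0075
  84 396 [0.548  0.4254] 24.1 [108.1  41.1] cen [0.5481 0.4252 0.008 ] depth z 0.009
  tri [0.5479 0.4237 0.0092] gap 0.0012
audio
  118 700 [0.388  0.2842] 28.6 [92.4 64.5] cen [0.3887 0.2855 0.008 ] depth z 0.0078
  75 701 [0.3879 0.2869] 28.7 [82.8 58.1] cen [0.3868 0.2859 0.008 ] depth z 0.0088
  tri [0.3877 0.2858 0.0074] gap 0.0021
hotspot
  98 1008 [0.6079 0.2992] 16.2 [114.9  72.4] cen [0.6079 0.2993 0.008 ] depth z 0.0076
  81 829 [0.6077 0.3008] 16.6 [110.1  67.1] cen [0.6073 0.3    0.008 ] depth z 0.0091
  tri [0.6073 0.2995 0.008 ] gap 0.001
power
  93 1348 [0.637  0.1691] 27.0 [144.   75.2] cen [0.6376 0.1687 0.008 ] depth z 0.0076
  74 1494 [0.6387 0.1695] 26.7 [138.1  73.7] cen [0.6364 0.1676 0.008 ] depth z 0.0089
  tri [0.6375 0.1686 0.0049] gap 0.0009
T [399  13   2  24 101  32   4  16  46  14   2  21  57  31   3  40 237  90
   0]
0.075 367 [0.4449 0.14  ] 28.7 [98.8 36.4] [0.4321 0.133  0.0831]
0.055 110 [0.4487 0.1273] -6.3 [86.5 35.8] [0.471 0.125 0.063]
0.035 76 [0.4461 0.1203] -3.2 [118.6  51.2] [0.4113 0.137  0.0423]
0.015 157 [0.4441 0.1202] -0.1 [141.3  59. ] [0.3905 0.1269 0.0229]
S [772  49  68  90 298 164  47  78 217 108  37  50 168  76  47  65 404 207
   0]
0.075 676 [0.4452 0.1392] 27.4 [102.4  35.5] [0.4324 0.131  0.0843]
0.055 320 [0.4477 0.1259] -1.6 [94.5 45.8] [0.4615 0.1195 0.0641]
0.035 403 [0.4458 0.137 ] 17.5 [106.1  58.4] [0.415  0.1134 0.0436]
0.015 552 [0.4437 0.1364] 16.6 [135.6  63.6] [0.3988 0.1145 0.024 ]
```

```bash
cat >> h.py <<'E'
def go(x,y,z,yaw):
    """rows units to bring TCP to x,y,z with long axis (tool x) at yaw deg, tool down"""
    s=read_state(); Rt=R.from_quat(np.array(s['tool_rot'])[[1,2,3,0]])
    c=[]
    for yy in(yaw,yaw+180):
        a=np.radians(yy); X=np.array([np.cos(a),np.sin(a),0]); Z=np.array([0,0,-1.])
        w=(Rt.inv()*R.from_matrix(np.c_[X,np.cross(Z,X),Z])).as_rotvec(degrees=True)/5; c.append((np.linalg.norm(w),w))
    w=min(c,key=lambda t:t[0])[1]
    print('d',(Rt.inv().apply(np.array([x,y,z])-s['ee_pos'])/.04).round(3),'w',w.round(2),'alt turn',max(c,key=lambda t:t[0])[1].round(1),'j1,j7',np.array(s['joint_pos'])[[0,6]].round(2),'tcp',np.round(s['ee_pos'],4),'t',s['t'])
E
python3 -c "
from h import *
go(.445,.1395,.36,28)"
```

```text
d [-10.032 -10.309   1.117] w [-0.    0.   -8.25] alt turn [ 0.   0.  27.8] j1,j7 [-1.38 -0.06] tcp [0.1487 0.6327 0.4047] t 1.25
```

```bash
r='{"dx":-10.03,"dy":-10.31,"dz":1.12,"wz":-8.25,"gripper":1}'; python3 -m crank '{"motion":[{"dx":-5,"dy":-5.15,"dz":0.5,"wz":-4.1,"gripper":1},{"dx":-5,"dy":-5.15,"dz":0.5,"wz":-4.1,"gripper":1},{"dx":-5,"dy":-5.15,"dz":0.5,"wz":-4.1,"gripper":1},{"dx":-5,"dy":-5.15,"dz":0.5,"wz":-4.1,"gripper":1},{"dx":-10.03,"dy":-10.31,"dz":1.12,"wz":-8.25,"gripper":1},{"dx":-10.03,"dy":-10.31,"dz":1.12,"wz":-8.25,"gripper":1},{"dx":-10.03,"dy":-10.31,"dz":1.12,"wz":-8.25,"gripper":1},{"dx":-10.03,"dy":-10.31,"dz":1.12,"wz":-8.25,"gripper":1},{"dx":-10.03,"dy":-10.31,"dz":1.12,"wz":-8.25,"gripper":1},{"dx":-10.03,"dy":-10.31,"dz":1.12,"wz":-8.25,"gripper":1},{"dx":-10.03,"dy":-10.31,"dz":1.12,"wz":-8.25,"gripper":1},{"dx":-10.03,"dy":-10.31,"dz":1.12,"wz":-8.25,"gripper":1}]}'
cat >> h.py <<'E'
def level(p,lo,hi,near,rad=.1):
    C=cloud(p); m=(C[...,2]>lo)&(C[...,2]<hi)&(np.hypot(C[...,0]-near[0],C[...,1]-near[1])<rad)&(p['depth']>0)
    m=cv2.morphologyEx(m.astype(np.uint8),cv2.MORPH_OPEN,np.ones((3,3)))
    n,l,st,_=cv2.connectedComponentsWithStats(m); k=1+st[1:,4].argmax(); q=C[l==k]
    print('level',len(q),*rect(q),np.median(q[:,2]).round(4)); return q
E
python3 - <<'E'
from h import *
go(.445,.1395,.36,28)
p=snap('wrist','w1.png'); level(p,.078,.092,(.445,.14))
E
```

```text
d [-10.032 -10.309   1.117] w [-0.    0.   -8.25] alt turn [ 0.   0.  27.8] j1,j7 [-1.38 -0.06] tcp [0.1487 0.6327 0.4047] t 1.25invalid input
Traceback (most recent call last):
  File "h.py", line 45, in level
    n,l,st,_=cv2.connectedComponentsWithStats(m); k=1+st[1:,4].argmax(); q=C[l==k]
                                                      ~~~~~~~~~~~~~~~^^
ValueError: attempt to get argmax of an empty sequence
```

View pics/w1.png

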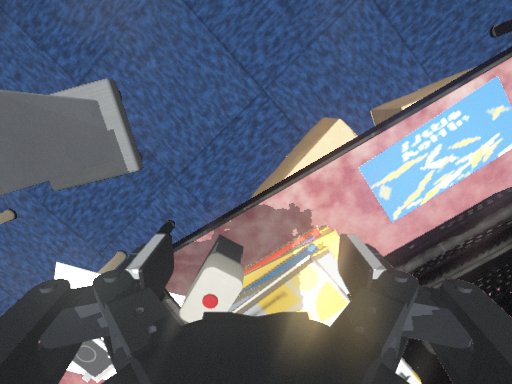

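The move was refused, so the wrist camera still sees the start area (table edge and book pile, pixels 150-400 × 230-330). I'll retry with every key present.

```bash
python3 -m crank '{"motion":[{"dx":-5,"dy":-5.15,"dz":0.5,"wx":0,"wy":0,"wz":-4.1,"gripper":1},{"dx":-5,"dy":-5.15,"dz":0.5,"wx":0,"wy":0,"wz":-4.1,"gripper":1},{"dx":-5,"dy":-5.15,"dz":0.5,"wx":0,"wy":0,"wz":-4.1,"gripper":1},{"dx":-5,"dy":-5.15,"dz":0.5,"wx":0,"wy":0,"wz":-4.1,"gripper":1},{"dx":-10.03,"dy":-10.31,"dz":1.12,"wx":0,"wy":0,"wz":-8.25,"gripper":1},{"dx":-10.03,"dy":-10.31,"dz":1.12,"wx":0,"wy":0,"wz":-8.25,"gripper":1},{"dx":-10.03,"dy":-10.31,"dz":1.12,"wx":0,"wy":0,"wz":-8.25,"gripper":1},{"dx":-10.03,"dy":-10.31,"dz":1.12,"wx":0,"wy":0,"wz":-8.25,"gripper":1},{"dx":-10.03,"dy":-10.31,"dz":1.12,"wx":0,"wy":0,"wz":-8.25,"gripper":1},{"dx":-10.03,"dy":-10.31,"dz":1.12,"wx":0,"wy":0,"wz":-8.25,"gripper":1},{"dx":-10.03,"dy":-10.31,"dz":1.12,"wx":0,"wy":0,"wz":-8.25,"gripper":1},{"dx":-10.03,"dy":-10.31,"dz":1.12,"wx":0,"wy":0,"wz":-8.25,"gripper":1}]}'
python3 - <<'E'
from h import *
go(.445,.1395,.36,28)
p=snap('wrist','w2.png'); level(p,.078,.092,(.445,.14))
E
```

```text
t: 2.8
ee_pos: [0.4445, 0.1403, 0.36]
tool_rot: [0.0, -0.243, 0.97, 0.0]
contact_force: [0.1, 0.4, 0.1]
finger_gap: 0.0852
grip_force: 0.0
d [ 0.    -0.024 -0.001] w [0.01 0.   0.02] alt turn [ -0.   0. -36.] j1,j7 [-0.5   1.72] tcp [0.4445 0.1403 0.36  ] t 2.8
level 4062 [0.444  0.1414] 28.3 [102.5  36.1] 0.0843
```

```bash
python3 -m crank '{"motion":[{"dx":0,"dy":0,"dz":1,"wx":0,"wy":0,"wz":0,"gripper":1},{"dx":0,"dy":0,"dz":2,"wx":0,"wy":0,"wz":0,"gripper":1},{"dx":0,"dy":0,"dz":2.6,"wx":0,"wy":0,"wz":0,"gripper":1},{"dx":0,"dy":0,"dz":2.95,"wx":0,"wy":0,"wz":0,"gripper":1},{"dx":0,"dy":0,"dz":2.95,"wx":0,"wy":0,"wz":0,"gripper":1},{"dx":0,"dy":0,"dz":2.95,"wx":0,"wy":0,"wz":0,"gripper":0},{"dx":0,"dy":0,"dz":2.95,"wx":0,"wy":0,"wz":0,"gripper":-0.3},{"dx":0,"dy":0,"dz":2.95,"wx":0,"wy":0,"wz":0,"gripper":-0.6},{"dx":0,"dy":0,"dz":2.95,"wx":0,"wy":0,"wz":0,"gripper":-1},{"dx":0,"dy":0,"dz":2.95,"wx":0,"wy":0,"wz":0,"gripper":-1},{"dx":0,"dy":0,"dz":2.95,"wx":0,"wy":0,"wz":0,"gripper":-1}]}'
python3 - <<'E'
from h import *
p=snap('wrist','w3.png')
E
```

```text
t: 4.22
ee_pos: [0.4453, 0.1396, 0.2429]
tool_rot: [0.001, -0.242, 0.97, 0.0]
contact_force: [-1.2, -0.4, 6.3]
finger_gap: 0.0343
grip_force: 60.3
```

View pics/w3.png

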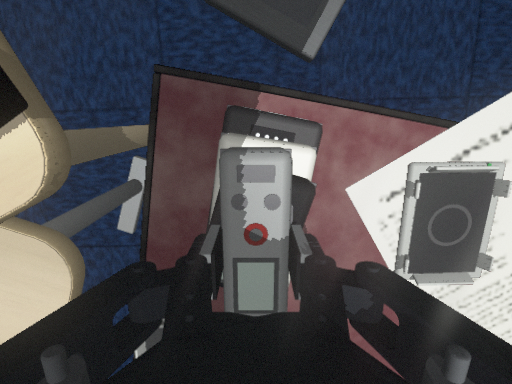

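```bash
python3 -m crank '{"motion":[{"dx":0,"dy":0,"dz":-0.3,"wx":0,"wy":0,"wz":0,"gripper":-1},{"dx":0,"dy":0,"dz":-1,"wx":0,"wy":0,"wz":0,"gripper":-1},{"dx":0,"dy":0,"dz":-2,"wx":0,"wy":0,"wz":0,"gripper":-1},{"dx":0,"dy":0,"dz":-2,"wx":0,"wy":0,"wz":0,"gripper":-1},{"dx":0,"dy":0,"dz":-2,"wx":0,"wy":0,"wz":0,"gripper":-1}]}'
python3 - <<'E'
from h import *
go(.548,.424,.322,24)
p=read_camera('wrist'); level(p,.15,.18,(.445,.14))
level(p,.058,.068,(.445,.13))
p=read_camera('top');level(p,.058,.07,(.445,.13));
E
```

```text
t: 4.9
ee_pos: [0.4446, 0.1394, 0.322]
tool_rot: [0.0, -0.242, 0.97, 0.0]
contact_force: [-0.1, -0.0, -2.0]
finger_gap: 0.0341
grip_force: 60.0
d [-5.625e+00  5.066e+00  1.000e-03] w [0.  0.  0.8] alt turn [ -0.    0.  -35.2] j1,j7 [-0.5   1.74] tcp [0.4446 0.1394 0.322 ] t 4.9
level 12722 [0.4386 0.1373] 26.2 [92.  61.6] 0.1634
level 53 [0.4769 0.1202] 26.5 [12.   4.1] 0.063
level 41 [0.4475 0.1593] 8.5 [21.9 12.5] 0.0629
```

```bash
python3 -m crank '{"motion":[{"dx":-1.5,"dy":1.35,"dz":0,"wx":0,"wy":0,"wz":0.3,"gripper":-1},{"dx":-2.8,"dy":2.5,"dz":0,"wx":0,"wy":0,"wz":0.6,"gripper":-1},{"dx":-4,"dy":3.6,"dz":0,"wx":0,"wy":0,"wz":0.8,"gripper":-1},{"dx":-5,"dy":4.5,"dz":0,"wx":0,"wy":0,"wz":0.8,"gripper":-1},{"dx":-5.62,"dy":5.07,"dz":0,"wx":0,"wy":0,"wz":0.8,"gripper":-1},{"dx":-5.62,"dy":5.07,"dz":1,"wx":0,"wy":0,"wz":0.8,"gripper":-1},{"dx":-5.62,"dy":5.07,"dz":2,"wx":0,"wy":0,"wz":0.8,"gripper":-1},{"dx":-5.62,"dy":5.07,"dz":2,"wx":0,"wy":0,"wz":0.8,"gripper":-1},{"dx":-5.62,"dy":5.07,"dz":2,"wx":0,"wy":0,"wz":0.8,"gripper":-1}]}'
python3 - <<'E'
from h import *
go(.548,.424,.187,24)
p=snap('wrist','w4.png'); T=read_camera('top'); level(p,.072,.09,(.548,.424),.07);level(T,.065,.09,(.548,.424),.07)
i=read_camera('scene'); level(i,.065,.1,(.548,.424),.07)
E
```

```text
t: 6.12
ee_pos: [0.5485, 0.4242, 0.2425]
tool_rot: [0.0, -0.208, 0.978, 0.0]
contact_force: [0.7, 0.0, -0.2]
finger_gap: 0.034
grip_force: 60.1
d [0.015 0.    1.387] w [0.   0.01 0.  ] alt turn [ -0.   0. -36.] j1,j7 [-0.77  1.35] tcp [0.5485 0.4242 0.2425] t 6.125
level 11980 [0.5427 0.4228] 23.2 [92.2 61.9] 0.0837Traceback (most recent call last):
  File "<stdin>", line 3, in <module>
  File "h.py", line 45, in level
    n,l,st,_=cv2.connectedComponentsWithStats(m); k=1+st[1:,4].argmax(); q=C[l==k]
                                                      ~~~~~~~~~~~~~~~^^
ValueError: attempt to get argmax of an empty sequence
```

View pics/w4.png

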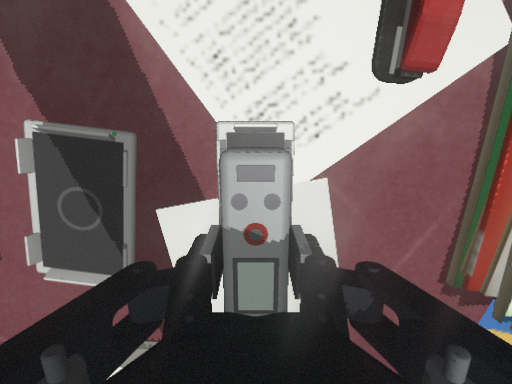

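The recorder sits centred over its cradle: device columns 222-292, cradle columns 217-295, both centred at about 256. Its near end measures 52 mm from the TCP, as it should. I'll lower it now.

```bash
python3 -m crank '{"motion":[{"dx":0,"dy":0,"dz":0.6,"wx":0,"wy":0,"wz":0,"gripper":-1},{"dx":0,"dy":0,"dz":0.95,"wx":0,"wy":0,"wz":0,"gripper":-1},{"dx":0,"dy":0,"dz":1.1,"wx":0,"wy":0,"wz":0,"gripper":-1},{"dx":0,"dy":0,"dz":1.2,"wx":0,"wy":0,"wz":0,"gripper":-1},{"dx":0,"dy":0,"dz":1.28,"wx":0,"wy":0,"wz":0,"gripper":-1},{"dx":0,"dy":0,"dz":1.34,"wx":0,"wy":0,"wz":0,"gripper":-1},{"dx":0,"dy":0,"dz":1.34,"wx":0,"wy":0,"wz":0,"gripper":-1}]}'
```

```text
t: 7.1
ee_pos: [0.5481, 0.4241, 0.1883]
tool_rot: [0.0, -0.208, 0.978, 0.0]
contact_force: [-0.3, 0.4, -0.2]
finger_gap: 0.0344
grip_force: 60.1
```

```bash
python3 -m crank '{"motion":[{"dx":0,"dy":0,"dz":0.02,"wx":0,"wy":0,"wz":0,"gripper":-1},{"dx":0,"dy":0,"dz":0.04,"wx":0,"wy":0,"wz":0,"gripper":-1},{"dx":0,"dy":0,"dz":0.05,"wx":0,"wy":0,"wz":0,"gripper":-1},{"dx":0,"dy":0,"dz":0.05,"wx":0,"wy":0,"wz":0,"gripper":-1}]}'
```

```text
t: 7.6
ee_pos: [0.5482, 0.4242, 0.187]
tool_rot: [0.0, -0.208, 0.978, 0.0]
contact_force: [-2.6, -1.5, 5.5]
finger_gap: 0.0345
grip_force: 60.8
```

```bash
python3 -m crank '{"motion":[{"dx":0,"dy":0,"dz":0,"wx":0,"wy":0,"wz":0,"gripper":0},{"dx":0,"dy":0,"dz":0,"wx":0,"wy":0,"wz":0,"gripper":0.4},{"dx":0,"dy":0,"dz":0,"wx":0,"wy":0,"wz":0,"gripper":0.4},{"dx":0,"dy":0,"dz":-1,"wx":0,"wy":0,"wz":0,"gripper":0.4},{"dx":0,"dy":0,"dz":-2.5,"wx":0,"wy":0,"wz":0,"gripper":0.4},{"dx":0,"dy":0,"dz":-3.8,"wx":0,"wy":0,"wz":0,"gripper":1},{"dx":0,"dy":0,"dz":-3.8,"wx":0,"wy":0,"wz":0,"gripper":1}]}'
python3 - <<'E'
from h import *
go(.447,.125,.34,0)
p=snap('wrist','w5.png'); level(p,.022,.034,(.548,.424),.07); T=snap('top','top5.png'); level(T,.022,.034,(.548,.424),.07);level(T,.055,.072,(.445,.13))
S=snap('scene','scene5.png'); level(S,.055,.072,(.445,.13));level(S,.02,.034,(.548,.424),.07)
E
```

```text
t: 8.48
ee_pos: [0.5494, 0.425, 0.3441]
tool_rot: [0.004, -0.208, 0.978, 0.002]
contact_force: [0.3, -0.4, 0.1]
finger_gap: 0.0856
grip_force: 0.0
d [ 5.391 -5.809  0.033] w [0.06 0.1  4.8 ] alt turn [ -0.1   0.1 -31.2] j1,j7 [-0.78  1.34] tcp [0.5494 0.425  0.3441] t 8.475
level 3131 [0.5474 0.4251] 24.0 [102.3  36. ] 0.0283Traceback (most recent call last):
  File "<stdin>", line 3, in <module>
  File "h.py", line 45, in level
    n,l,st,_=cv2.connectedComponentsWithStats(m); k=1+st[1:,4].argmax(); q=C[l==k]
                                                      ~~~~~~~~~~~~~~~^^
ValueError: attempt to get argmax of an empty sequence
```

```bash
python3 -m crank '{"motion":[{"dx":1.4,"dy":-1.5,"dz":0,"wx":0,"wy":0,"wz":0,"gripper":1},{"dx":2.7,"dy":-2.9,"dz":0,"wx":0,"wy":0,"wz":0,"gripper":1},{"dx":4,"dy":-4.3,"dz":0,"wx":0,"wy":0,"wz":0,"gripper":1},{"dx":5.4,"dy":-5.8,"dz":0,"wx":0,"wy":0,"wz":0,"gripper":1},{"dx":5.4,"dy":-5.8,"dz":0,"wx":0,"wy":0,"wz":0,"gripper":1},{"dx":5.4,"dy":-5.8,"dz":0,"wx":0,"wy":0,"wz":0,"gripper":1},{"dx":5.4,"dy":-5.8,"dz":0,"wx":0,"wy":0,"wz":0,"gripper":1}]}'
python3 - <<'E'
from h import *
p=snap('wrist','w6.png'); q=level(p,.058,.072,(.447,.125))
c,a,_=rect(q); go(c[0],c[1],.32,a); 
S=snap('scene','scene6.png'); level(S,.055,.072,(.445,.13))
E
```

```text
t: 9.45
ee_pos: [0.4451, 0.1244, 0.3376]
tool_rot: [-0.001, -0.208, 0.978, 0.0]
contact_force: [0.4, -0.0, 0.1]
finger_gap: 0.0855
grip_force: 0.0
level 4656 [0.4461 0.1401] 11.3 [78.8 54.1] 0.0645
d [-0.167  0.332  0.443] w [ 0.   -0.01  2.56] alt turn [  0.    0.  -33.4] j1,j7 [-0.49  1.7 ] tcp [0.4454 0.1253 0.3377] t 9.5
level 959 [0.4473 0.1378] 11.7 [78.8 54.5] 0.0647
```

View pics/w6.png

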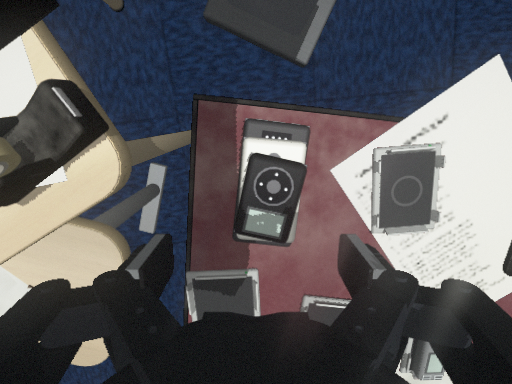

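```bash
python3 -m crank '{"motion":[{"dx":-0.17,"dy":0.3,"dz":0,"wx":0,"wy":0,"wz":1.3,"gripper":1},{"dx":-0.17,"dy":0.3,"dz":0.5,"wx":0,"wy":0,"wz":2.54,"gripper":1},{"dx":-0.17,"dy":0.3,"dz":1.5,"wx":0,"wy":0,"wz":2.54,"gripper":1},{"dx":-0.17,"dy":0.3,"dz":2.3,"wx":0,"wy":0,"wz":2.54,"gripper":1},{"dx":-0.17,"dy":0.3,"dz":2.75,"wx":0,"wy":0,"wz":2.54,"gripper":1},{"dx":-0.17,"dy":0.3,"dz":2.9,"wx":0,"wy":0,"wz":2.54,"gripper":1},{"dx":-0.17,"dy":0.3,"dz":2.9,"wx":0,"wy":0,"wz":2.54,"gripper":1}]}'
python3 -c "
from h import *
go(.4466,.1392,.2215,11.4)"
```

```text
t: 10.42
ee_pos: [0.4467, 0.1388, 0.222]
tool_rot: [-0.0, -0.099, 0.995, -0.0]
contact_force: [0.1, -0.4, -0.1]
finger_gap: 0.0852
grip_force: 0.0
d [0.001 0.011 0.013] w [-0.   -0.01 -0.  ] alt turn [-0.  0. 36.] j1,j7 [-0.5   1.53] tcp [0.4467 0.1388 0.222 ] t 10.425
```

```bash
python3 -m crank '{"motion":[{"dx":0,"dy":0,"dz":0,"wx":0,"wy":0,"wz":0,"gripper":0.5},{"dx":0,"dy":0,"dz":0,"wx":0,"wy":0,"wz":0,"gripper":0.2},{"dx":0,"dy":0,"dz":0,"wx":0,"wy":0,"wz":0,"gripper":-0.2},{"dx":0,"dy":0,"dz":0,"wx":0,"wy":0,"wz":0,"gripper":-1},{"dx":0,"dy":0,"dz":0,"wx":0,"wy":0,"wz":0,"gripper":-1},{"dx":0,"dy":0,"dz":-0.3,"wx":0,"wy":0,"wz":0,"gripper":-1},{"dx":0,"dy":0,"dz":-1,"wx":0,"wy":0,"wz":0,"gripper":-1},{"dx":0,"dy":0,"dz":-2,"wx":0,"wy":0,"wz":0,"gripper":-1},{"dx":0,"dy":0,"dz":-2,"wx":0,"wy":0,"wz":0,"gripper":-1}]}'
python3 - <<'E'
from h import *
go(.3877,.2852,.30,28.6)
S=read_camera('scene'); level(S,.035,.05,(.445,.13))
E
```

```text
t: 11.55
ee_pos: [0.4476, 0.1383, 0.3057]
tool_rot: [0.003, -0.099, 0.995, 0.001]
contact_force: [-0.7, 0.9, -0.8]
finger_gap: 0.0522
grip_force: 63.4
d [0.75  3.895 0.143] w [ 0.01  0.08 -3.46] alt turn [ 0.1 -0.  32.5] j1,j7 [-0.54  1.48] tcp [0.4476 0.1383 0.3057] t 11.55
level 1210 [0.4454 0.1389] 19.1 [105.4  62.2] 0.0446
```

```bash
python3 -m crank '{"motion":[{"dx":0.25,"dy":1.3,"dz":0,"wx":0,"wy":0,"wz":-1.2,"gripper":-1},{"dx":0.5,"dy":2.6,"dz":0,"wx":0,"wy":0,"wz":-2.4,"gripper":-1},{"dx":0.72,"dy":3.88,"dz":0,"wx":0,"wy":0,"wz":-3.44,"gripper":-1},{"dx":0.72,"dy":3.88,"dz":0.7,"wx":0,"wy":0,"wz":-3.44,"gripper":-1},{"dx":0.72,"dy":3.88,"dz":1.5,"wx":0,"wy":0,"wz":-3.44,"gripper":-1},{"dx":0.72,"dy":3.88,"dz":1.5,"wx":0,"wy":0,"wz":-3.44,"gripper":-1},{"dx":0.72,"dy":3.88,"dz":1.5,"wx":0,"wy":0,"wz":-3.44,"gripper":-1}]}'
python3 - <<'E'
from h import *
go(.3877,.2852,.1856,28.6)
p=snap('wrist','w7.png'); q=level(p,.075,.095,(.388,.285),.07)
s=read_state(); X=R.from_quat(s['tool_rot'][[1,2,3,0]]).as_matrix()
r=(q-s['ee_pos'])@X; c=r[abs(r[:,1])<.02]; print('extent along x',np.percentile(r[:,0],[0.3,99.7]).round(4))
E
```

```text
t: 12.48
ee_pos: [0.3881, 0.2845, 0.2426]
tool_rot: [0.0, -0.246, 0.969, -0.0]
contact_force: [-0.3, 1.0, -0.4]
finger_gap: 0.0522
grip_force: 63.4
d [-0.     0.02   1.426] w [-0.   -0.   -0.02] alt turn [-0.  0. 36.] j1,j7 [-0.75  1.41] tcp [0.3881 0.2845 0.2426] t 12.475
level 15148 [0.3871 0.2852] -61.5 [80.3 79.3] 0.0836
extent along x [-0.0374  0.0403]
```

View pics/w7.png

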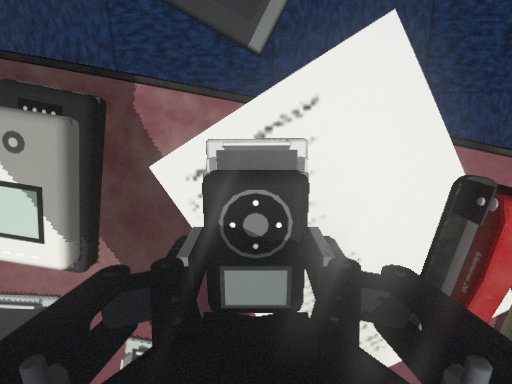

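Player columns 204-308 line up with cradle columns 207-308, and the stapler (column 425 and beyond) is clear. I'll lower it.

```bash
python3 -m crank '{"motion":[{"dx":0,"dy":0.02,"dz":0.6,"wx":0,"wy":0,"wz":0,"gripper":-1},{"dx":0,"dy":0.02,"dz":0.95,"wx":0,"wy":0,"wz":0,"gripper":-1},{"dx":0,"dy":0.02,"dz":1.15,"wx":0,"wy":0,"wz":0,"gripper":-1},{"dx":0,"dy":0.02,"dz":1.25,"wx":0,"wy":0,"wz":0,"gripper":-1},{"dx":0,"dy":0.02,"dz":1.32,"wx":0,"wy":0,"wz":0,"gripper":-1},{"dx":0,"dy":0.02,"dz":1.37,"wx":0,"wy":0,"wz":0,"gripper":-1},{"dx":0,"dy":0.02,"dz":1.39,"wx":0,"wy":0,"wz":0,"gripper":-1},{"dx":0,"dy":0.02,"dz":1.39,"wx":0,"wy":0,"wz":0,"gripper":-1}]}'
```

```text
t: 13.52
ee_pos: [0.3876, 0.2854, 0.1875]
tool_rot: [0.0, -0.246, 0.969, 0.0]
contact_force: [-1.5, -1.1, 7.5]
finger_gap: 0.0526
grip_force: 64.3
```

```bash
python3 -m crank '{"motion":[{"dx":0,"dy":0,"dz":0,"wx":0,"wy":0,"wz":0,"gripper":0.4},{"dx":0,"dy":0,"dz":0,"wx":0,"wy":0,"wz":0,"gripper":0.7},{"dx":0,"dy":0,"dz":0,"wx":0,"wy":0,"wz":0,"gripper":0.7},{"dx":0,"dy":0,"dz":-1,"wx":0,"wy":0,"wz":0,"gripper":0.7},{"dx":0,"dy":0,"dz":-2.5,"wx":0,"wy":0,"wz":0,"gripper":0.7},{"dx":0,"dy":0,"dz":-3.5,"wx":0,"wy":0,"wz":0,"gripper":1},{"dx":0,"dy":0,"dz":-3.5,"wx":0,"wy":0,"wz":0,"gripper":1}]}'
python3 - <<'E'
from h import *
p=snap('wrist','w8.png'); q=level(p,.02,.036,(.388,.285),.07); print(np.percentile(q[:,2],[5,25,75,95]).round(4))
A=np.c_[q[:,:2]-q[:,:2].mean(0),np.ones(len(q))]; print('tilt',np.linalg.lstsq(A,q[:,2],rcond=None)[0].round(3))
go(.4454,.1389,.33,19.1)
E
```

```text
t: 14.4
ee_pos: [0.3883, 0.2859, 0.3298]
tool_rot: [0.003, -0.246, 0.969, 0.002]
contact_force: [-1.0, 0.6, -0.2]
finger_gap: 0.0855
grip_force: 0.0
level 3957 [0.3871 0.2863] 28.3 [78.5 54. ] 0.0285
[0.0255 0.0277 0.0292 0.0299]
tilt [0.008 0.006 0.028]
d [ 0.48  -3.908 -0.058] w [0.01 0.03 1.89] alt turn [ -0.1   0.  -34.1] j1,j7 [-0.77  1.39] tcp [0.3876 0.2854 0.3279] t 14.45
```

```bash
python3 -m crank '{"motion":[{"dx":0.15,"dy":-1.3,"dz":0,"wx":0,"wy":0,"wz":0.6,"gripper":1},{"dx":0.3,"dy":-2.6,"dz":0,"wx":0,"wy":0,"wz":1.3,"gripper":1},{"dx":0.48,"dy":-3.91,"dz":0,"wx":0,"wy":0,"wz":1.89,"gripper":1},{"dx":0.48,"dy":-3.91,"dz":0,"wx":0,"wy":0,"wz":1.89,"gripper":1},{"dx":0.48,"dy":-3.91,"dz":0,"wx":0,"wy":0,"wz":1.89,"gripper":1}]}'
python3 - <<'E'
from h import *
p=snap('wrist','w9.png'); q=level(p,.035,.052,(.445,.139)); c,a,_=rect(q)
S=read_camera('scene'); level(S,.035,.052,(.445,.13)); level(S,.014,.032,(.445,.139))
level(p,.014,.032,(.445,.139))
go(c[0],c[1],.2014,a)
E
```

```text
t: 15.08
ee_pos: [0.4448, 0.1389, 0.3255]
tool_rot: [-0.001, -0.166, 0.986, -0.0]
contact_force: [0.4, 1.1, 0.5]
finger_gap: 0.0852
grip_force: 0.0
level 6922 [0.4439 0.1407] 19.2 [105.4  62.1] 0.0443
level 1392 [0.445 0.139] 19.0 [104.7  61.9] 0.0446
level 591 [0.4434 0.1386] 16.9 [135.8  68.1] 0.0239
level 1278 [0.3864 0.1233] -75.0 [68.  20.1] 0.024
d [0.006 0.025 3.113] w [ 0.   -0.02  0.  ] alt turn [  0.   0. -36.] j1,j7 [-0.53  1.6 ] tcp [0.4447 0.1399 0.3259] t 15.175
```

```bash
python3 -m crank '{"motion":[{"dx":0,"dy":0,"dz":1,"wx":0,"wy":0,"wz":0,"gripper":1},{"dx":0,"dy":0,"dz":2,"wx":0,"wy":0,"wz":0,"gripper":1},{"dx":0,"dy":0,"dz":2.7,"wx":0,"wy":0,"wz":0,"gripper":1},{"dx":0,"dy":0,"dz":3,"wx":0,"wy":0,"wz":0,"gripper":1},{"dx":0,"dy":0,"dz":3.13,"wx":0,"wy":0,"wz":0,"gripper":1},{"dx":0,"dy":0,"dz":3.13,"wx":0,"wy":0,"wz":0,"gripper":1},{"dx":0,"dy":0,"dz":3.13,"wx":0,"wy":0,"wz":0,"gripper":0.5},{"dx":0,"dy":0,"dz":3.13,"wx":0,"wy":0,"wz":0,"gripper":0.2},{"dx":0,"dy":0,"dz":3.13,"wx":0,"wy":0,"wz":0,"gripper":-1},{"dx":0,"dy":0,"dz":3.13,"wx":0,"wy":0,"wz":0,"gripper":-1},{"dx":0,"dy":0,"dz":3.13,"wx":0,"wy":0,"wz":0,"gripper":-1}]}'
```

```text
t: 16.55
ee_pos: [0.4456, 0.1389, 0.2029]
tool_rot: [0.001, -0.166, 0.986, 0.0]
contact_force: [-1.2, -0.3, 8.9]
finger_gap: 0.0605
grip_force: 63.9
```

```bash
python3 -m crank '{"motion":[{"dx":0,"dy":0,"dz":-0.3,"wx":0,"wy":0,"wz":0,"gripper":-1},{"dx":0,"dy":0,"dz":-1,"wx":0,"wy":0,"wz":0,"gripper":-1},{"dx":0,"dy":0,"dz":-2,"wx":0,"wy":0,"wz":0,"gripper":-1},{"dx":0,"dy":0,"dz":-2.5,"wx":0,"wy":0,"wz":0,"gripper":-1},{"dx":0,"dy":0,"dz":-2.5,"wx":0,"wy":0,"wz":0,"gripper":-1},{"dx":0,"dy":0,"dz":-2.5,"wx":0,"wy":0,"wz":0,"gripper":-1}]}'
python3 - <<'E'
from h import *
go(.6076,.2997,.30,16.4)
S=read_camera('scene'); level(S,.014,.032,(.445,.139))
E
```

```text
t: 17.3
ee_pos: [0.4448, 0.1385, 0.301]
tool_rot: [-0.0, -0.166, 0.986, -0.0]
contact_force: [0.3, 0.1, -2.3]
finger_gap: 0.0603
grip_force: 66.2
d [-5.163  2.478  0.022] w [ 0.   -0.01  0.53] alt turn [  0.    0.  -35.5] j1,j7 [-0.53  1.61] tcp [0.4448 0.1385 0.301 ] t 17.3
level 1652 [0.4437 0.1378] 16.1 [136.2  67.2] 0.0248
```

```bash
python3 -m crank '{"motion":[{"dx":-1.25,"dy":0.6,"dz":0,"wx":0,"wy":0,"wz":0.2,"gripper":-1},{"dx":-2.5,"dy":1.2,"dz":0,"wx":0,"wy":0,"wz":0.4,"gripper":-1},{"dx":-3.8,"dy":1.85,"dz":0,"wx":0,"wy":0,"wz":0.53,"gripper":-1},{"dx":-5.16,"dy":2.48,"dz":0,"wx":0,"wy":0,"wz":0.53,"gripper":-1},{"dx":-5.16,"dy":2.48,"dz":0.7,"wx":0,"wy":0,"wz":0.53,"gripper":-1},{"dx":-5.16,"dy":2.48,"dz":1.5,"wx":0,"wy":0,"wz":0.53,"gripper":-1},{"dx":-5.16,"dy":2.48,"dz":1.5,"wx":0,"wy":0,"wz":0.53,"gripper":-1},{"dx":-5.16,"dy":2.48,"dz":1.5,"wx":0,"wy":0,"wz":0.53,"gripper":-1}]}'
python3 - <<'E'
from h import *
go(.6076,.2997,.1865,16.4)
p=snap('wrist','w10.png'); q=level(p,.075,.095,(.6076,.2997),.07)
s=read_state(); X=R.from_quat(s['tool_rot'][[1,2,3,0]]).as_matrix()
r=(q-s['ee_pos'])@X; print('extent along x',np.percentile(r[:,0],[0.3,99.7]).round(4))
E
```

```text
t: 18.35
ee_pos: [0.6082, 0.2998, 0.2416]
tool_rot: [0.0, -0.143, 0.99, -0.0]
contact_force: [0.5, 0.3, -1.4]
finger_gap: 0.0603
grip_force: 66.2
d [0.015 0.002 1.378] w [-0. -0.  0.] alt turn [  0.  -0. -36.] j1,j7 [-0.62  1.46] tcp [0.6082 0.2998 0.2416] t 18.35
level 21047 [0.6009 0.2984] 16.4 [93.8 87.2] 0.083
extent along x [-0.0365  0.0547]
```

View pics/w10.png

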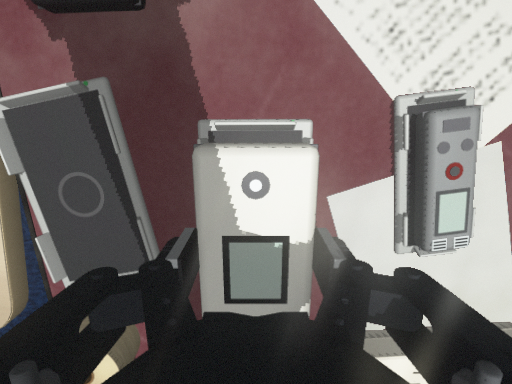

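Hotspot columns 195-318 are centred on the cradle's 199-313. It sits about 1.5 mm forward in the grip, so I'll correct for that while lowering.

```bash
python3 -m crank '{"motion":[{"dx":-0.02,"dy":0,"dz":0.6,"wx":0,"wy":0,"wz":0,"gripper":-1},{"dx":-0.02,"dy":0,"dz":0.95,"wx":0,"wy":0,"wz":0,"gripper":-1},{"dx":-0.02,"dy":0,"dz":1.1,"wx":0,"wy":0,"wz":0,"gripper":-1},{"dx":-0.02,"dy":0,"dz":1.2,"wx":0,"wy":0,"wz":0,"gripper":-1},{"dx":-0.02,"dy":0,"dz":1.27,"wx":0,"wy":0,"wz":0,"gripper":-1},{"dx":-0.02,"dy":0,"dz":1.32,"wx":0,"wy":0,"wz":0,"gripper":-1},{"dx":-0.02,"dy":0,"dz":1.34,"wx":0,"wy":0,"wz":0,"gripper":-1},{"dx":-0.02,"dy":0,"dz":1.34,"wx":0,"wy":0,"wz":0,"gripper":-1}]}'
```

```text
t: 19.4
ee_pos: [0.6088, 0.3001, 0.1881]
tool_rot: [0.0, -0.143, 0.99, 0.0]
contact_force: [0.9, 0.5, -1.2]
finger_gap: 0.0601
grip_force: 66.2
```

```bash
python3 -m crank '{"motion":[{"dx":0,"dy":0,"dz":0.02,"wx":0,"wy":0,"wz":0,"gripper":-1},{"dx":0,"dy":0,"dz":0.04,"wx":0,"wy":0,"wz":0,"gripper":-1},{"dx":0,"dy":0,"dz":0.05,"wx":0,"wy":0,"wz":0,"gripper":-1},{"dx":0,"dy":0,"dz":0.05,"wx":0,"wy":0,"wz":0,"gripper":-1}]}'
```

```text
t: 19.9
ee_pos: [0.6088, 0.3001, 0.187]
tool_rot: [0.0, -0.143, 0.99, 0.0]
contact_force: [-3.1, -1.0, 6.1]
finger_gap: 0.0605
grip_force: 67.0
```

Contact is gentle at the expected height. I'll release, rise and check.

```bash
python3 -m crank '{"motion":[{"dx":0,"dy":0,"dz":0,"wx":0,"wy":0,"wz":0,"gripper":0.6},{"dx":0,"dy":0,"dz":0,"wx":0,"wy":0,"wz":0,"gripper":0.85},{"dx":0,"dy":0,"dz":0,"wx":0,"wy":0,"wz":0,"gripper":0.85},{"dx":0,"dy":0,"dz":-1,"wx":0,"wy":0,"wz":0,"gripper":0.85},{"dx":0,"dy":0,"dz":-2.5,"wx":0,"wy":0,"wz":0,"gripper":0.85},{"dx":0,"dy":0,"dz":-3.5,"wx":0,"wy":0,"wz":0,"gripper":1},{"dx":0,"dy":0,"dz":-3.5,"wx":0,"wy":0,"wz":0,"gripper":1}]}'
python3 - <<'E'
from h import *
p=snap('wrist','w11.png'); q=level(p,.02,.036,(.6076,.2997),.07)
A=np.c_[q[:,:2]-q[:,:2].mean(0),np.ones(len(q))]; print('tilt',np.linalg.lstsq(A,q[:,2],rcond=None)[0].round(3))
go(.4437,.1382,.33,16.4)
E
```

```text
t: 20.78
ee_pos: [0.6099, 0.3005, 0.3303]
tool_rot: [0.004, -0.143, 0.99, 0.001]
contact_force: [0.3, 0.4, 0.5]
finger_gap: 0.0855
grip_force: 0.0
level 6080 [0.607  0.3007] 16.4 [105.   62.1] 0.0283
tilt [0.008 0.003 0.028]
d [ 5.11  -2.717 -0.077] w [0.01 0.04 0.  ] alt turn [ -0.1   0.  -36. ] j1,j7 [-0.64  1.45] tcp [0.609  0.3003 0.3277] t 20.825
```

```bash
python3 -m crank '{"motion":[{"dx":1.3,"dy":-0.7,"dz":0,"wx":0,"wy":0,"wz":0,"gripper":1},{"dx":2.6,"dy":-1.4,"dz":0,"wx":0,"wy":0,"wz":0,"gripper":1},{"dx":3.9,"dy":-2.1,"dz":0,"wx":0,"wy":0,"wz":0,"gripper":1},{"dx":5.11,"dy":-2.72,"dz":0,"wx":0,"wy":0,"wz":0,"gripper":1},{"dx":5.11,"dy":-2.72,"dz":0,"wx":0,"wy":0,"wz":0,"gripper":1},{"dx":5.11,"dy":-2.72,"dz":0,"wx":0,"wy":0,"wz":0,"gripper":1}]}'
python3 - <<'E'
from h import *
p=snap('wrist','w12.png'); q=level(p,.014,.032,(.4437,.138)); c,a,_=rect(q)
S=read_camera('scene'); level(S,.014,.032,(.4437,.138))
go(c[0],c[1]-.0007,.177,a)
E
```

```text
t: 21.58
ee_pos: [0.4436, 0.1383, 0.3254]
tool_rot: [-0.0, -0.143, 0.99, 0.0]
contact_force: [0.0, 0.1, -0.4]
finger_gap: 0.0853
grip_force: 0.0
level 8530 [0.4422 0.1403] 17.0 [135.2  68.2] 0.0243
level 1894 [0.4434 0.1385] 16.5 [135.6  67.9] 0.0247
d [0.042 0.032 3.714] w [-0.   0.  -0.1] alt turn [ 0.   0.  35.9] j1,j7 [-0.55  1.56] tcp [0.4441 0.1389 0.3256] t 21.675
```

View pics/w12.png

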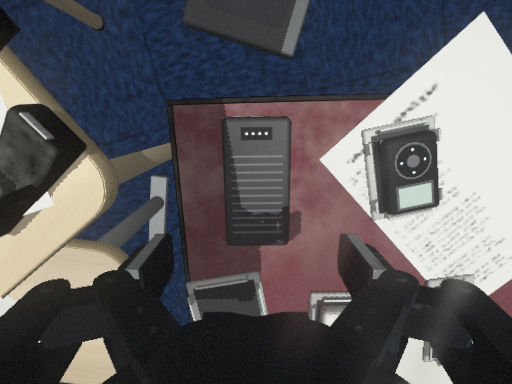

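The power bank now lies alone on the table, columns 222-291 and rows 117-245, with its dots at the top. The player is seated at (413,165). I'll go down and grip.

```bash
python3 -m crank '{"motion":[{"dx":0.03,"dy":0.02,"dz":1,"wx":0,"wy":0,"wz":-0.05,"gripper":1},{"dx":0.03,"dy":0.02,"dz":2.2,"wx":0,"wy":0,"wz":-0.05,"gripper":1},{"dx":0.03,"dy":0.02,"dz":3.1,"wx":0,"wy":0,"wz":-0.05,"gripper":1},{"dx":0.03,"dy":0.02,"dz":3.55,"wx":0,"wy":0,"wz":-0.05,"gripper":1},{"dx":0.03,"dy":0.02,"dz":3.72,"wx":0,"wy":0,"wz":-0.05,"gripper":1},{"dx":0.03,"dy":0.02,"dz":3.72,"wx":0,"wy":0,"wz":-0.05,"gripper":1},{"dx":0.03,"dy":0.02,"dz":3.72,"wx":0,"wy":0,"wz":-0.05,"gripper":0.6},{"dx":0.03,"dy":0.02,"dz":3.72,"wx":0,"wy":0,"wz":-0.05,"gripper":0.3},{"dx":0.03,"dy":0.02,"dz":3.72,"wx":0,"wy":0,"wz":-0.05,"gripper":-1},{"dx":0.03,"dy":0.02,"dz":3.72,"wx":0,"wy":0,"wz":-0.05,"gripper":-1},{"dx":0.03,"dy":0.02,"dz":3.72,"wx":0,"wy":0,"wz":-0.05,"gripper":-1}]}'
python3 -m crank '{"motion":[{"dx":0,"dy":0,"dz":-0.3,"wx":0,"wy":0,"wz":0,"gripper":-1},{"dx":0,"dy":0,"dz":-1,"wx":0,"wy":0,"wz":0,"gripper":-1},{"dx":0,"dy":0,"dz":-2,"wx":0,"wy":0,"wz":0,"gripper":-1},{"dx":0,"dy":0,"dz":-2.7,"wx":0,"wy":0,"wz":0,"gripper":-1},{"dx":0,"dy":0,"dz":-2.7,"wx":0,"wy":0,"wz":0,"gripper":-1},{"dx":0,"dy":0,"dz":-2.7,"wx":0,"wy":0,"wz":0,"gripper":-1}]}'
python3 -c "
from h import *
go(.6375,.1688,.285,26.9)"
```

```text
t: 23.05
ee_pos: [0.4425, 0.1387, 0.1783]
tool_rot: [0.001, -0.145, 0.989, 0.0]
contact_force: [-1.0, -0.7, 6.0]
finger_gap: 0.0666
grip_force: 67.4
t: 23.8
ee_pos: [0.4415, 0.1383, 0.2847]
tool_rot: [-0.0, -0.145, 0.989, -0.0]
contact_force: [0.3, -0.1, -2.8]
finger_gap: 0.0665
grip_force: 68.5
d [-4.913 -0.675 -0.01 ] w [ 0.   -0.01 -2.04] alt turn [-0. -0. 34.] j1,j7 [-0.55  1.59] tcp [0.4415 0.1383 0.2847] t 23.8
```

```bash
python3 -m crank '{"motion":[{"dx":-1.25,"dy":-0.2,"dz":0,"wx":0,"wy":0,"wz":-0.5,"gripper":-1},{"dx":-2.5,"dy":-0.35,"dz":0,"wx":0,"wy":0,"wz":-1,"gripper":-1},{"dx":-3.7,"dy":-0.5,"dz":0,"wx":0,"wy":0,"wz":-1.5,"gripper":-1},{"dx":-4.91,"dy":-0.675,"dz":0,"wx":0,"wy":0,"wz":-2.04,"gripper":-1},{"dx":-4.91,"dy":-0.675,"dz":0.5,"wx":0,"wy":0,"wz":-2.04,"gripper":-1},{"dx":-4.91,"dy":-0.675,"dz":1.1,"wx":0,"wy":0,"wz":-2.04,"gripper":-1},{"dx":-4.91,"dy":-0.675,"dz":1.1,"wx":0,"wy":0,"wz":-2.04,"gripper":-1},{"dx":-4.91,"dy":-0.675,"dz":1.1,"wx":0,"wy":0,"wz":-2.04,"gripper":-1}]}'
python3 - <<'E'
from h import *
go(.6375,.1688,.1863,26.9)
p=snap('wrist','w13.png'); q=level(p,.075,.1,(.6375,.1688),.09)
s=read_state(); X=R.from_quat(s['tool_rot'][[1,2,3,0]]).as_matrix()
r=(q-s['ee_pos'])@X; print('extent along x',np.percentile(r[:,0],[0.3,99.7]).round(4))
E
```

```text
t: 24.8
ee_pos: [0.6376, 0.1688, 0.2407]
tool_rot: [-0.001, -0.232, 0.973, -0.0]
contact_force: [0.9, -0.0, -1.6]
finger_gap: 0.0664
grip_force: 68.3
d [0.000e+00 1.000e-03 1.361e+00] w [ 0.   -0.01 -0.01] alt turn [-0. -0. 36.] j1,j7 [-0.42  1.84] tcp [0.6376 0.1688 0.2407] t 24.8
level 28662 [0.6248 0.1634] 25.2 [109.8  93.4] 0.0866
extent along x [-0.0347  0.068 ]
```

View pics/w13.png

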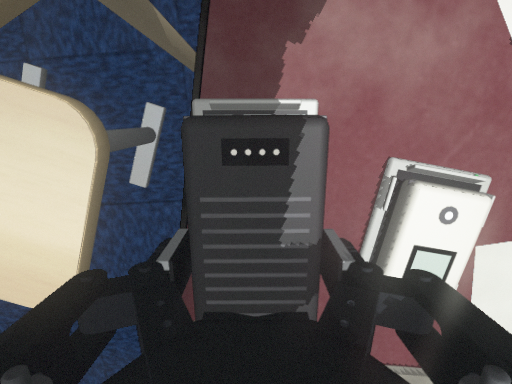

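Power bank columns 184-328 and cradle columns 193-319 are both centred at 256, and its end is 68 mm from the TCP as expected. I'll lower it.

```bash
python3 -m crank '{"motion":[{"dx":0,"dy":0,"dz":0.6,"wx":0,"wy":0,"wz":0,"gripper":-1},{"dx":0,"dy":0,"dz":0.95,"wx":0,"wy":0,"wz":0,"gripper":-1},{"dx":0,"dy":0,"dz":1.1,"wx":0,"wy":0,"wz":0,"gripper":-1},{"dx":0,"dy":0,"dz":1.2,"wx":0,"wy":0,"wz":0,"gripper":-1},{"dx":0,"dy":0,"dz":1.27,"wx":0,"wy":0,"wz":0,"gripper":-1},{"dx":0,"dy":0,"dz":1.31,"wx":0,"wy":0,"wz":0,"gripper":-1},{"dx":0,"dy":0,"dz":1.33,"wx":0,"wy":0,"wz":0,"gripper":-1},{"dx":0,"dy":0,"dz":1.33,"wx":0,"wy":0,"wz":0,"gripper":-1}]}'
```

```text
t: 25.85
ee_pos: [0.638, 0.1689, 0.1881]
tool_rot: [0.0, -0.232, 0.973, 0.0]
contact_force: [-0.3, 0.6, -2.8]
finger_gap: 0.0665
grip_force: 68.4
```

```bash
python3 -m crank '{"motion":[{"dx":0,"dy":0,"dz":0.02,"wx":0,"wy":0,"wz":0,"gripper":-1},{"dx":0,"dy":0,"dz":0.04,"wx":0,"wy":0,"wz":0,"gripper":-1},{"dx":0,"dy":0,"dz":0.055,"wx":0,"wy":0,"wz":0,"gripper":-1},{"dx":0,"dy":0,"dz":0.055,"wx":0,"wy":0,"wz":0,"gripper":-1}]}'
```

```text
t: 26.35
ee_pos: [0.638, 0.1689, 0.1864]
tool_rot: [0.0, -0.232, 0.973, 0.0]
contact_force: [-3.0, -1.5, 5.1]
finger_gap: 0.0665
grip_force: 69.2
```

```bash
python3 -m crank '{"motion":[{"dx":0,"dy":0,"dz":0,"wx":0,"wy":0,"wz":0,"gripper":0.7},{"dx":0,"dy":0,"dz":0,"wx":0,"wy":0,"wz":0,"gripper":1},{"dx":0,"dy":0,"dz":0,"wx":0,"wy":0,"wz":0,"gripper":1},{"dx":0,"dy":0,"dz":-1,"wx":0,"wy":0,"wz":0,"gripper":1},{"dx":0,"dy":0,"dz":-2.5,"wx":0,"wy":0,"wz":0,"gripper":1},{"dx":0,"dy":0,"dz":-3.8,"wx":0,"wy":0,"wz":0,"gripper":1},{"dx":0,"dy":0,"dz":-3.8,"wx":0,"wy":0,"wz":0,"gripper":1}]}'
python3 - <<'E'
from h import *
D={'power':(.6375,.1688,.032),'hotspot':(.6076,.2997,.028),'audio':(.3877,.2855,.028),'voice':(.548,.4243,.028)}
p=snap('wrist','w14.png'); S=snap('scene','s14.png')
for n,c in(('wrist',p),('scene',S)):
  for k,(x,y,z) in D.items():
    print(n,k,end=' ')
    try:
      q=level(c,z-.008,z+.008,(x,y),.09); A=np.c_[q[:,:2]-q[:,:2].mean(0),np.ones(len(q))]; print('  tilt',np.linalg.lstsq(A,q[:,2],rcond=None)[0][:2].round(3))
    except Exception as e: print('none')
a=cv2.imread('pics/s14.png')[130:330,130:390]; cv2.imwrite('pics/s14c.png',cv2.resize(a,None,fx=3,fy=3,interpolation=cv2.INTER_CUBIC))
E
```

```text
t: 27.22
ee_pos: [0.6395, 0.1691, 0.3431]
tool_rot: [0.005, -0.232, 0.973, 0.0]
contact_force: [-0.6, 0.7, -0.7]
finger_gap: 0.0855
grip_force: 0.0
wrist power level 8056 [0.6371 0.1697] 27.1 [134.   68.2] 0.0323
  tilt [0.004 0.002]
wrist hotspot level 4769 [0.6068 0.2994] 16.6 [103.9  62. ] 0.0284
  tilt [0.003 0.025]
wrist audio level 2582 [0.4059 0.2952] -61.2 [53.8 41.1] 0.0281
  tilt [-0.06   0.022]
wrist voice level 2725 [0.5481 0.4242] 24.3 [103.5  37.2] 0.0281
  tilt [-0.05   0.119]
scene power level 1428 [0.6387 0.169 ] 27.1 [138.6  67.4] 0.0327
  tilt [-0.001  0.02 ]
scene hotspot level 842 [0.6083 0.2985] 16.6 [107.2  62. ] 0.0288
  tilt [0.004 0.036]
scene audio level 702 [0.3883 0.2843] 28.1 [79.9 53.5] 0.0288
  tilt [-0.     0.041]
scene voice level 414 [0.5495 0.4226] 23.8 [102.8  37.3] 0.0286
  tilt [-0.018  0.088]
```

View pics/s14c.png

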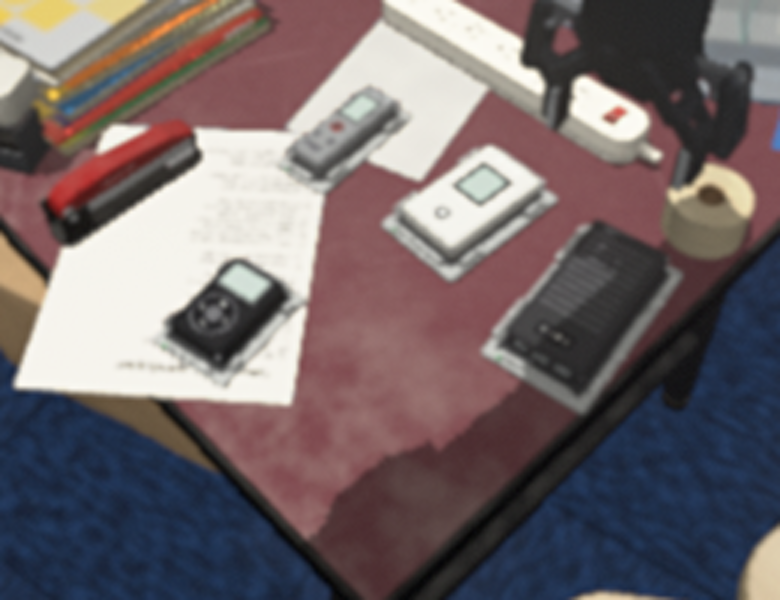

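All four devices are in their cradles: recorder (345,135), hotspot (470,205), player (230,310), power bank (590,300). The stapler and label roll haven't moved, and the gripper is clear, so I'll hand in.

```bash
python3 -c "
from cell import *
print(finish_job())"
```

```text
the job is handed in; nothing more can be done
None
```

The job is handed in at about 27 s on the robot's clock: the cameras show all four devices lying in their own cradles, with the stapler and label roll where they stood; the hand-in gave back no verdict.

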